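# Put the maple ring away on the latch peg and garage its base

## Robot

A 6-joint arm with a two-finger parallel gripper is mounted at the origin on the work surface. World frame = base frame: x ahead of the robot, y to its left, z up, the work surface at z = 0. Lengths are in m, angles in degrees, forces in N, time in s.
With the tool pointing down it reaches from about 0.325 to 0.85 m from the base axis. Payload 15.5 kg.
Tool frame: the origin (TCP) lies midway between the tips of the shut fingers; the grasp point (between the pads) lies 19 mm behind it; y points along the fingers, x is the direction in which the jaws open and shut, and the axes are right-handed (so a half turn about y gives the same grasp; the last joint's range is limited). The gripper opens to 91 mm and grips with 3 to 60 N. Pads are 32 mm wide; open, the fingers measure 118 mm over their backs; the gripper's body (76 mm by 178 mm) begins 60 mm behind the grasp point.
Start: joints at [-76.862, 28.281, 77.091, -0, 74.628, -5.472], TCP at [0.199, -0.592, 0.214] pointing down, gripper open.
Joint ranges: [-166.48, 166.48], [-47.26, 123.95], [12.59, 153.08], [-70.14, 250.14], [6.76, 159.57], [-176.63, 176.63]. Speed limits (degrees/s): [108.29, 108.29, 147.25, 172.46, 172.46, 172.46].

## Interface

Orientations are given as a 3x3 rotation matrix whose columns are the frame's x, y, z axes.
In Python, from bench import ctrl gives the robot as it stands. The module is installed in compiled form; this text tells all that it offers. Calls block until the motion is done:
- ctrl.goto(position, orientation): joint-space move of the TCP to a pose.
- ctrl.move_l(position, vel=0.15, ori=None, contact_N=None): straight line of the TCP; ori=None keeps the orientation; vel is the mean speed in m/s. With contact_N (N) it stops when the force on the tool has changed by that much, and returns True; else False.
- ctrl.movej(angles): joint-space move.
- ctrl.command_gripper(opening): opening from 0.0 (shut) to 1.0 (fully open); the grip force is fixed at half the most; returns when the fingers have stopped.
- ctrl.sleep(seconds).
- ctrl.ik(position, orientation): joint angles nearest the present ones, or None.
- ctrl.read_camera(name): name is "scene" or "top"; returns the picture (420x560x3 uint8, blue, green, red); there is no depth.
- ctrl.camera_params(name): a dict with "fx", "fy", "cx", "cy" (pixels), "D" ([k1, k2, p1, p2, k3] as OpenCV has them; the pictures are not rectified), "pose" (4x4, takes a point from camera to world coordinates). Camera axes: x right, y up, looking along -z (the intrinsics and any distortion apply to the point x, -y, -z); pixel columns grow to the right and rows downward; lengths in m; the calibration is good to about 2 mm. A picture is of the moment at which its call begins. camera_params takes no time and is no camera call.
A pose or a line that the arm cannot do raises ctrl.MotionError and nothing moves.
- ctrl.sign_off(): hands the job in, once; it reports no verdict.
Readings, each from a call of its own:
- ctrl.current_t(): time.
- ctrl.current_q(): joint angles.
- ctrl.current_dq(): joint speeds.
- ctrl.current_effort(): joint torques, N m.
- ctrl.current_tool_pos(): TCP position.
- ctrl.current_eef_rot(): TCP orientation.
- ctrl.current_contact_force(): force on the tool from outside, world axes, zero at the start.
- ctrl.current_wrist_torque(): the same for the moment, N m.
- ctrl.current_grip_width(): opening from 0.0 (shut) to 1.0 (fully open).
Only numpy, scipy, OpenCV 4.12 (cv2) and the standard library are available. Lean on these libraries where they do the work, as an engineer would, in place of code of your own. Each camera call takes 0.05 s, during which the arm holds its last target. There are 200 camera calls.

## Task

Take the maple ring out of its slotted base and hang it on the peg of the pegboard stand, passing it between the peg and the fixed bar above it so that it swings the gravity keeper up and the keeper drops shut again behind it. Leave the ring hanging freely, then slide the empty base lengthwise into the low bridge until it is fully home against the stop inside. Leave the other things on the ledge where they are.

Things in the scene. Friction and masses are not known exactly. Their poses are not given: they have to be found in the camera images.
- ring: Flat maple ring, 180 mm outside diameter, 152 mm inside, 14 mm thick, about 90 g, standing upright in the groove of its base (it may lean by up to 0.15 rad in the groove). Origin at the centre of the ring; its y axis is the ring's axis (through the hole), the ring lies in its own x-z plane.
- base: Loose low maple board that carries the ring at the start, 170 mm long (its x) by 50 mm wide (its y) by 26 mm high, about 250 g, the same from both ends. A blind groove 118 mm long, 17 mm wide and 20 mm deep runs along x in the middle of its top; the ring stands in it with its centre 94 mm above the ledge. Origin at the centre of the underside.
- stand: Fixed oak pegboard stand. Origin on the ledge below the middle of the board's front face, which is the plane y = 0 of its frame, 260 mm wide (x), 200 mm high; board 18 mm thick behind it. A 12 mm thick foot as wide reaches 135 mm in front of it. The peg and, above it, the keeper's bar stick out along -y at x = 0. A ring hanging on the peg has its centre 119 mm above the ledge.
- peg_tip (a point): Middle of the top edge of the free end of the flat level steel peg, 122 mm in front of the board (along the stand's -y) and 195 mm above the ledge. Peg 16 mm wide, 8 mm thick, 122 mm long.
- beam_tip (a point): Free end of the fixed steel bar above the peg, at its underside, 229 mm above the ledge. Bar 12 mm wide, 6 mm thick, 91 mm long, level, top at 235 mm, held by a 24 mm wide upright plate that rises above the board. The gap between peg and bar is 34 mm.
- keeper (a joint): Gravity keeper: 20 g aluminium flap, 16 mm wide, 3 mm thick, hinged at the bar's end (axis along the stand's x, 95 mm from the board, 230 mm high), hanging to 3 mm above the peg. 0 = hanging shut, 1.5 rad = fully up towards the board; cannot swing outwards. A ring moved along the peg swings it up; it falls shut once the ring's outer face is under 60 mm from the board.
- bridge: Fixed low oak bridge, 130 mm long (x), 110 mm wide, 44 mm high, mirror disc inlaid in its top, with a tunnel along its x axis 60 mm wide and 32 mm high. Its mouth, on the robot's side, is at x = -57.5 mm; the far end is closed by a stop with its inner face at x = +57.5 mm. Origin on the ledge. With the base fully home, the base's centre is at x = -27.5 mm and 55 mm of it sticks out.
- dome: Bystander: grey silicone squeeze dome, 72 mm across, 40 mm high. Origin at the centre of the underside.
- dish: Bystander: small round wooden dish, 84 mm across, 24 mm high, holding a glass marble. Origin at the centre of the underside.
- mirror: Bystander: flat stainless mirror disc, 90 mm across, 6 mm thick, lying on the ledge. Origin at the centre of the underside.
- tube: Bystander: purple ribbed plastic pop tube, 168 mm long (its x), 38 mm thick, lying. Origin at the centre of the underside.
- blocks: Bystander: dark wooden block, 70 by 70 by 50 mm. Origin at the centre of the underside.

How it is judged:
By the outcome, as a careful person would: the job done as asked, in the order asked, and still so for the second after the job is handed in, with the robot touching nothing.
It also fails if it takes over 58 s, if anything falls off the work surface, if the arm or the gripper's body presses on something with over 40 N, if the wrist force passes 120 N, or if a joint passes its speed limit or range.

## Working session

There is one attempt and no reset: what is moved stays moved. The work goes in short steps, each a Python script; the robot and the scene stay as the last script left them, time stands still between calls to the robot, and variables do not carry over. Pictures are saved under pics/ and viewed, about 8 in all and at most 12, crops included, and the job is handed in when it is done.

```bash
mkdir -p pics; python3 - <<'E'
from bench import ctrl
import cv2,numpy as np
for n in("scene","top"):
    im=ctrl.read_camera(n); cv2.imwrite(f"pics/{n}0.png",im)
    cv2.imwrite(f"pics/{n}0b.png",cv2.resize(im,(800,600),interpolation=cv2.INTER_CUBIC))
    p=ctrl.camera_params(n); print(n,{k:np.round(v,4).tolist() for k,v in p.items()})
print(np.round(ctrl.current_eef_rot(),3),ctrl.current_t())
E
```

```text
scene {'fx': 385.6294, 'fy': 385.6294, 'cx': 282.1967, 'cy': 207.8474, 'D': [-0.1022, 0.0, 0.0, 0.0, 0.0], 'pose': [[0.7635, -0.4364, 0.4761, 1.0057], [0.6455, 0.5402, -0.54, -0.5625], [-0.0215, 0.7196, 0.6941, 0.8086], [0.0, 0.0, 0.0, 1.0]]}
top {'fx': 404.8798, 'fy': 404.8798, 'cx': 279.6228, 'cy': 204.4028, 'D': [-0.0082, 0.0, 0.0, 0.0, 0.0], 'pose': [[0.027, 0.993, -0.1154, 0.4513], [-0.9996, 0.0268, -0.0027, -0.0382], [0.0004, 0.1154, 0.9933, 1.0828], [0.0, 0.0, 0.0, 1.0]]}
[[ 0.319 -0.     0.948]
 [-0.948  0.001  0.319]
 [-0.001 -1.     0.   ]] 0.1
```

View pics/scene0b.png

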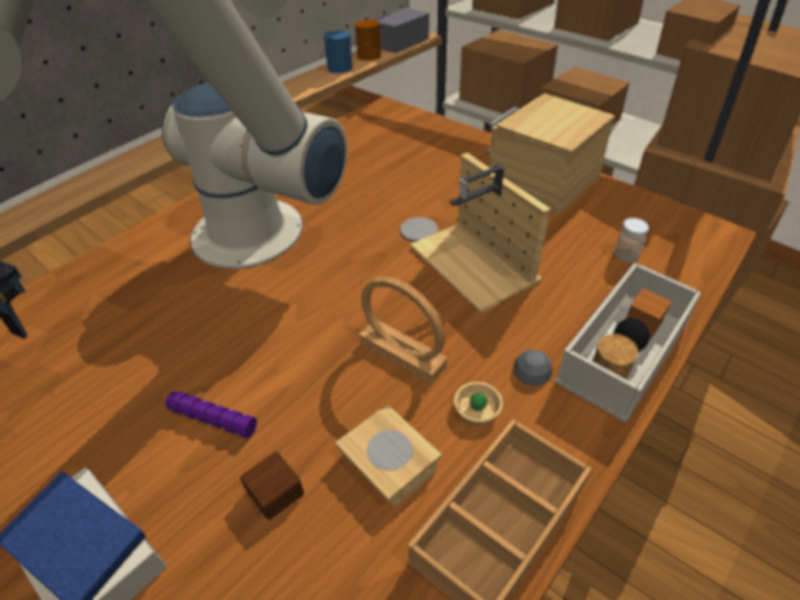

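View pics/top0b.png

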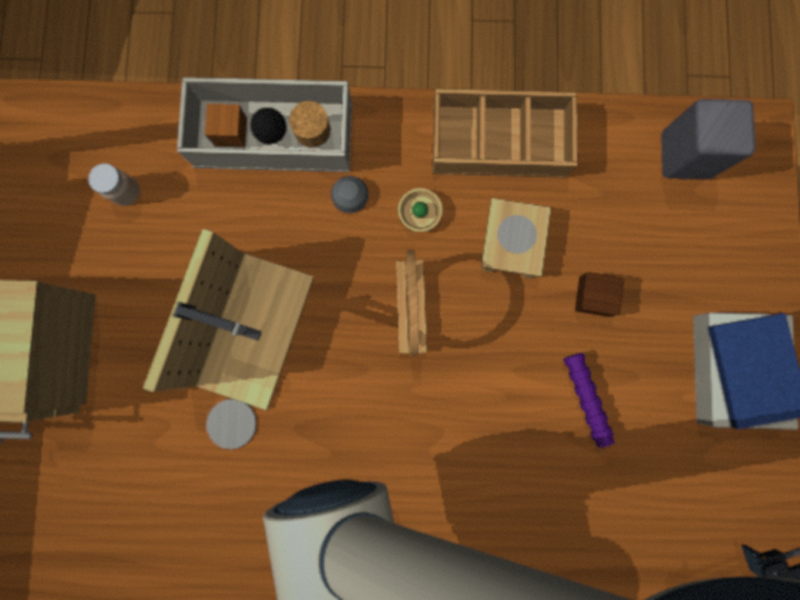

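```bash
cat > h.py <<'E'
import cv2,numpy as np
from bench import ctrl
def crop(im,x0,x1,y0,y1,s,name):
    c=cv2.resize(im[y0:y1,x0:x1],None,fx=s,fy=s,interpolation=cv2.INTER_CUBIC)
    for x in range((x0+19)//20*20,x1,20):
        X=int((x-x0+.5)*s); cv2.line(c,(X,0),(X,6),(255,255,255),1); cv2.putText(c,str(x),(X-10,16),0,.35,(255,255,255),1)
    for y in range((y0+19)//20*20,y1,20):
        Y=int((y-y0+.5)*s); cv2.line(c,(0,Y),(6,Y),(255,255,255),1); cv2.putText(c,str(y),(8,Y+4),0,.35,(255,255,255),1)
    cv2.imwrite(name,c)
def project(n,P):
    p=ctrl.camera_params(n);T=np.linalg.inv(p["pose"]);P=np.atleast_2d(P)
    c=(P@T[:3,:3].T+T[:3,3])*[1,-1,-1]
    K=np.array([[p["fx"],0,p["cx"]],[0,p["fy"],p["cy"]],[0,0,1]])
    return cv2.projectPoints(c,np.zeros(3),np.zeros(3),K,np.array(p["D"],float))[0][:,0]
def ray(n,uv,z):
    p=ctrl.camera_params(n);K=np.array([[p["fx"],0,p["cx"]],[0,p["fy"],p["cy"]],[0,0,1]])
    q=cv2.undistortPoints(np.array(uv,float).reshape(-1,1,2),K,np.array(p["D"],float))[:,0]
    d=np.c_[q[:,0],-q[:,1],-np.ones(len(q))]@p["pose"][:3,:3].T;o=p["pose"][:3,3]
    return o+d*((z-o[2])/d[:,2])[:,None]
E
python3 - <<'E'
from h import *
crop(cv2.imread("pics/top0.png"),95,400,135,300,2.6,"pics/a.png")
crop(cv2.imread("pics/scene0.png"),235,395,100,270,3.5,"pics/b.png")
E
```

```text
(no output)
```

View pics/a.png

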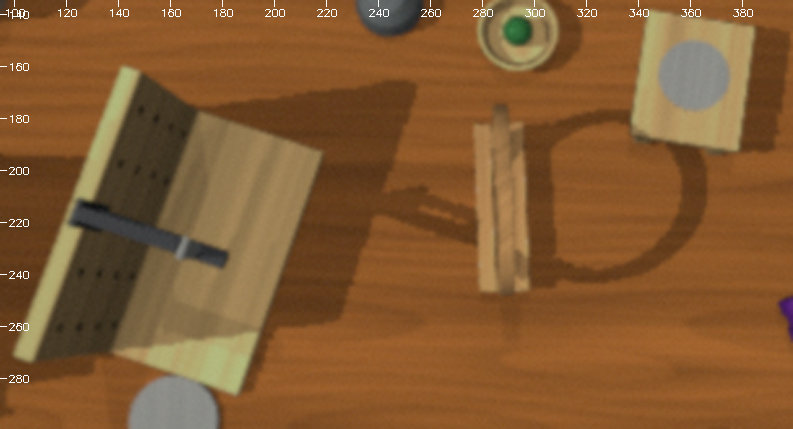

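View pics/b.png

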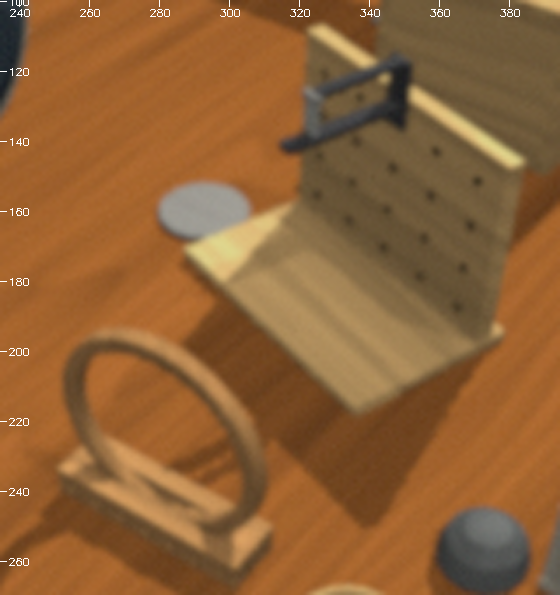

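```bash
cat > fit.py <<'E'
from h import *
from scipy.optimize import least_squares
A=lambda x,y:("top",95+x/2.6-.5,135+y/2.6-.5)
B=lambda x,y:("scene",235+x/3.5-.5,100+y/3.5-.5)
def fit(name,obs,x0):
    def world(q,L):
        c,s=np.cos(q[2]),np.sin(q[2]); return np.array([q[0]+c*L[0]-s*L[1],q[1]+s*L[0]+c*L[1],L[2]])
    f=lambda q:np.concatenate([project(o[0],world(q,L))[0]-o[1:] for o,L in obs])
    r=least_squares(f,x0,loss="soft_l1",x_scale=[.1,.1,1]); q=r.x
    print(name,np.round(q[:2],4),"yaw",round(np.degrees(q[2]),2)); print(np.round(f(q).reshape(-1,2),1).tolist())
    return q
if __name__=="__main__":
    st=fit("stand",[(A(142,73),(.13,0,.2)),(A(35,361),(-.13,0,.2)),(A(322,152),(.13,-.135,.012)),(A(238,394),(-.13,-.135,.012)),
      (A(225,262),(0,-.122,.195)),(B(283,147),(0,-.122,.195)),(B(357,408),(.13,-.135,.012)),(B(185,252),(-.13,-.135,.012)),(B(312,30),(-.13,0,.2)),(B(517,166),(.13,0,.2))],[.5,.3,1.2])
    ba=fit("base",[(A(474,125),(.085,.025,.026)),(A(523,123),(.085,-.025,.026)),(A(529,291),(-.085,-.025,.026)),(A(480,292),(-.085,.025,.026)),
      (B(60,466),(-.085,-.025,.026)),(B(271,527),(.085,.025,.026)),(B(236,567),(.085,-.025,.026))],[.5,.05,0])
    br=fit("bridge",[(A(648,11),(.065,.055,.044)),(A(755,28),(.065,-.055,.044)),(A(738,152),(-.065,-.055,.044)),(A(630,135),(-.065,.055,.044))],[.55,-.1,0])
    np.save("poses.npy",[st,ba,br])
    print("ring top z=.184 at (505,190):",ray("top",[A(505,190)[1:]],.184))
    # predicted ring outline (no lean) in top
    c,s=np.cos(ba[2]),np.sin(ba[2])
    for lean in(-.1,0,.1):
        for th in(0,60,90,120,180):
            a=np.radians(th);x=.09*np.cos(a);zz=.09*np.sin(a)+.088
            y=-zz*np.sin(lean);z=.006+zz*np.cos(lean)
            P=[ba[0]+c*x-s*y,ba[1]+s*x+c*y,z]
            u=project("top",P)[0];v=project("scene",P)[0]
            print(lean,th,"A",((u-[95,135]+.5)*2.6).round(),"B",((v-[235,100]+.5)*3.5).round())
E
python3 fit.py
```

```text
stand [0.5182 0.2952] yaw -16.63
[[-0.4, -1.4], [-1.1, 0.2], [0.3, -0.8], [-0.2, 0.1], [0.0, -1.3], [-0.1, -0.3], [-0.3, 0.3], [-0.8, -1.1], [-2.0, -0.1], [-2.2, 0.7]]
base [ 0.5493 -0.0554] yaw 3.35
[[-0.3, -0.3], [-0.2, -0.1], [-0.2, -0.1], [-0.6, 0.1], [-1.2, 0.6], [0.2, -0.2], [-0.6, 0.6]]
bridge [ 0.6796 -0.245 ] yaw -7.65
[[-0.1, -0.3], [0.1, -0.3], [0.2, 0.3], [-0.2, 0.2]]
ring top z=.184 at (505,190): [[ 0.54911084 -0.05622774  0.184     ]]
-0.1 0 A [490. 107.] B [268. 482.]
-0.1 60 A [483. 141.] B [223. 371.]
-0.1 90 A [483. 191.] B [171. 332.]
-0.1 120 A [486. 244.] B [120. 321.]
-0.1 180 A [496. 296.] B [ 72. 379.]
0 0 A [499. 106.] B [261. 490.]
0 60 A [502. 140.] B [209. 384.]
0 90 A [504. 190.] B [156. 345.]
0 120 A [506. 243.] B [105. 332.]
0 180 A [505. 296.] B [ 65. 386.]
0.1 0 A [508. 106.] B [254. 498.]
0.1 60 A [521. 140.] B [195. 399.]
0.1 90 A [525. 189.] B [140. 360.]
0.1 120 A [525. 242.] B [ 91. 346.]
0.1 180 A [515. 296.] B [ 57. 393.]
```

```bash
cat >> h.py <<'E'
def ori(yaw): # tool down, jaws along the object's y
    x=np.array([np.sin(yaw),-np.cos(yaw),0]);y=np.array([0,0,-1.]);return np.c_[x,y,np.cross(x,y)]
def w(q,L):
    c,s=np.cos(q[2]),np.sin(q[2]);return np.array([q[0]+c*L[0]-s*L[1],q[1]+s*L[0]+c*L[1],L[2]])
R45=.083*np.sqrt(.5)
# TCP for ring centre at L in frame q, gripped at the upper near 45deg point, 3 mm high
def tcp(q,L): return w(q,[L[0]-R45,L[1],L[2]+R45+.003-.019])
E
python3 - <<'E'
from h import *
st,ba,br=np.load("poses.npy")
ctrl.command_gripper(.6)
ctrl.goto(tcp(ba,[0,0,.094+.08]),ori(ba[2]))
ctrl.move_l(tcp(ba,[0,0,.094]),.12)
ctrl.command_gripper(0.); print(ctrl.current_grip_width(),ctrl.current_contact_force())
ctrl.move_l(tcp(ba,[0,0,.17]),.1)
ctrl.goto(tcp(st,[0,-.19,.17]),ori(st[2]))
print(ctrl.current_contact_force(),ctrl.current_t(),ctrl.current_tool_pos(),tcp(st,[0,-.19,.17]))
s=ctrl.read_camera("scene");t=ctrl.read_camera("top")
cv2.imwrite("pics/s1.png",s);cv2.imwrite("pics/t1.png",t)
crop(s,230,370,80,280,2.9,"pics/c1.png");crop(t,95,310,150,300,1.8,"pics/c2.png")
a,b=cv2.imread("pics/c1.png"),cv2.imread("pics/c2.png")
o=np.zeros((600,800,3),np.uint8);o[:a.shape[0],:a.shape[1]]=a;o[:b.shape[0],410:410+b.shape[1]]=b[:,:390];cv2.imwrite("pics/c.png",o)
E
```

```text
0.15426310956228095 [-0.23895174  0.21243261  1.44267016]
[ 0.89887935 -0.75197212 -0.58016474] 6.25 [0.40814643 0.12955309 0.2125418 ] [0.40762869 0.12994512 0.21268986]
```

View pics/c.png

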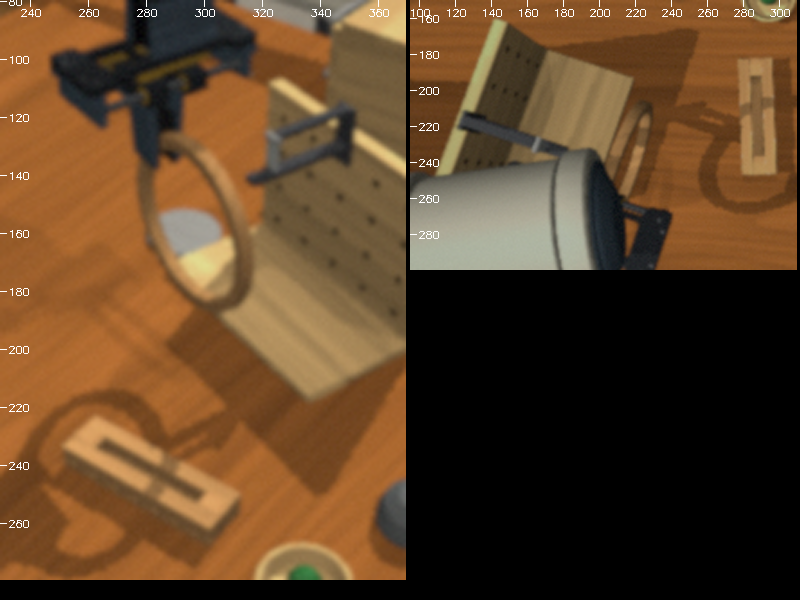

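```bash
python3 - <<'E'
from h import *
st,ba,br=np.load("poses.npy")
def ringpts(L,r,y): 
    a=np.linspace(0,2*np.pi,60);return np.array([w(st,[L[0]+r*np.cos(t),L[1]+y,L[2]+r*np.sin(t)]) for t in a])
out=[]
for n,(x0,x1,y0,y1) in {"scene":(260,380,80,200),"top":(105,225,180,270)}.items():
    s=6 if n=="scene" else 6
    im=cv2.imread(f"pics/{n[0]}1.png");c=cv2.resize(im[y0:y1,x0:x1],None,fx=4,fy=4,interpolation=cv2.INTER_CUBIC)
    def pl(P,col,cl=False):
        uv=((project(n,P)-[x0,y0]+.5)*4);cv2.polylines(c,[np.int32(uv*16)],cl,col,1,cv2.LINE_AA,4)
    L=[0,-.19,.17]
    for y in(-.007,.007):
        pl(ringpts(L,.09,y),(0,255,0));pl(ringpts(L,.076,y),(0,255,255))
    for sx in(-1,1):
        pl([w(st,[sx*.008,0,.195]),w(st,[sx*.008,-.122,.195])],(255,0,255));pl([w(st,[sx*.006,0,.235]),w(st,[sx*.006,-.091,.235])],(255,255,0))
    pl([w(st,[-.13,0,.2]),w(st,[.13,0,.2])],(255,0,0));pl([w(st,[-.13,-.135,.012]),w(st,[.13,-.135,.012])],(255,0,0))
    out.append(c)
h=max(o.shape[0] for o in out);o=np.zeros((h,960,3),np.uint8)
for i,c in enumerate(out):o[:c.shape[0],i*480:i*480+c.shape[1]]=c
cv2.imwrite("pics/d.png",cv2.resize(o,None,fx=800/960,fy=800/960,interpolation=cv2.INTER_AREA))
E
```

```text
(no output)
```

View pics/d.png

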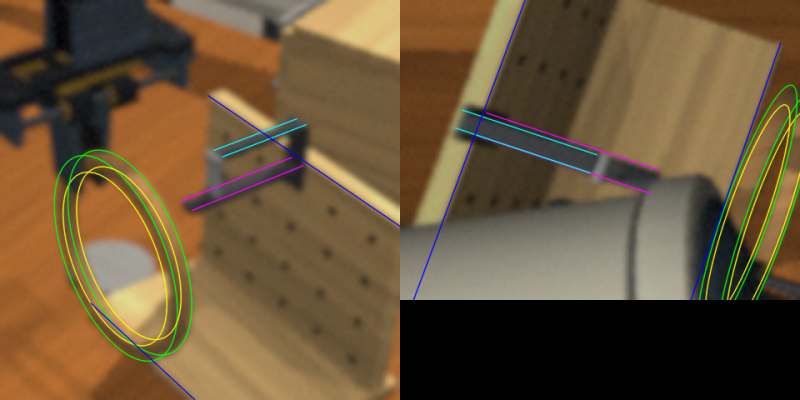

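```bash
python3 - <<'E'
from h import *
st,ba,br=np.load("poses.npy");F=lambda:ctrl.current_contact_force().round(2) if hasattr(ctrl.current_contact_force(),'round') else ctrl.current_contact_force()
ctrl.move_l(tcp(st,[0,-.155,.129]),.15)
print(F())
print(ctrl.move_l(tcp(st,[0,-.1,.129]),.08,contact_N=8),F())
s=ctrl.read_camera("scene")
print(ctrl.move_l(tcp(st,[0,-.045,.129]),.08,contact_N=8),F())
ctrl.sleep(.3)
print(ctrl.current_tool_pos(),tcp(st,[0,-.045,.129]),ctrl.current_t())
t=ctrl.read_camera("scene")
crop(s,270,370,80,200,4,"pics/e1.png");crop(t,270,370,80,200,4,"pics/e2.png")
cv2.imwrite("pics/e.png",np.hstack([cv2.imread("pics/e1.png"),cv2.imread("pics/e2.png")]))
E
```

```text
[ 0.45 -0.06 -0.69]
False [-0.13 -0.33 -0.99]
False [-0.45  0.85 -1.31]
[0.4491257  0.26862422 0.17177012] [0.44913233 0.26887837 0.17168986] 8.8917
```

View pics/e.png

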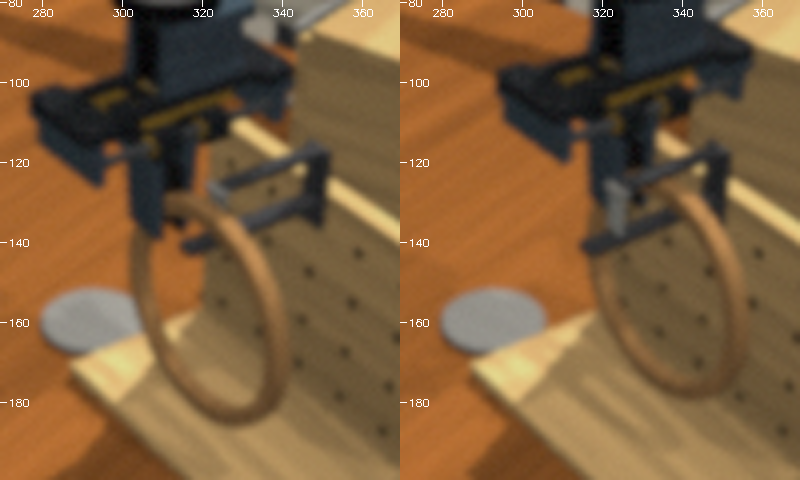

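```bash
python3 - <<'E'
from h import *
st,ba,br=np.load("poses.npy")
print(ctrl.move_l(tcp(st,[0,-.045,.117]),.02,contact_N=2.5),ctrl.current_tool_pos(),ctrl.current_contact_force())
ctrl.command_gripper(.36); ctrl.sleep(.3)
ctrl.move_l(tcp(st,[0,-.045,.21]),.08)
ctrl.goto(tcp(st,[-.06,-.25,.25]),ori(st[2]))
print(ctrl.current_t())
s=ctrl.read_camera("scene");t=ctrl.read_camera("top")
crop(s,270,370,80,200,4,"pics/e1.png");crop(t,100,200,170,290,4,"pics/e2.png")
cv2.imwrite("pics/f.png",np.hstack([cv2.imread("pics/e1.png"),cv2.imread("pics/e2.png")]))
E
```

```text
True [0.44911151 0.26879792 0.16087551] [-0.02401262 -0.12694698  4.39352549]
12.4417
```

View pics/f.png

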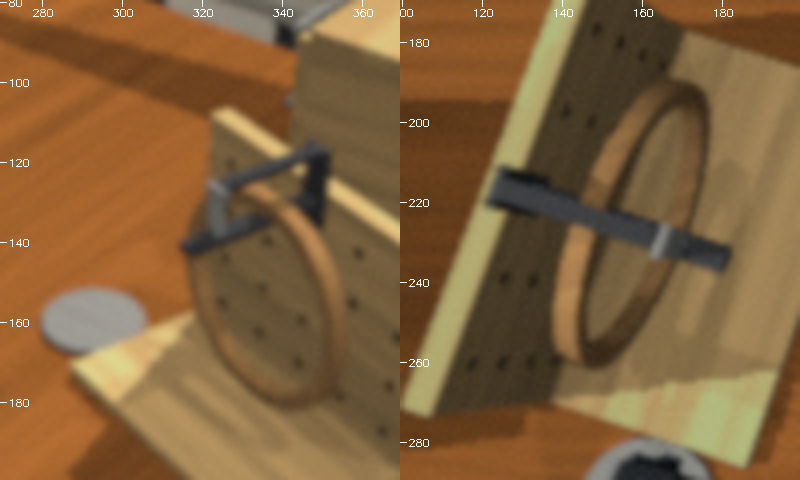

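```bash
python3 - <<'E'
from h import *
st,ba,br=np.load("poses.npy")
g=lambda q,x,z:w(q,[x-.063,0,z])   # TCP for base centre at x
ctrl.command_gripper(.85)
ctrl.goto(g(ba,0,.1),ori(ba[2]))
print(ctrl.move_l(g(ba,0,.003),.1,contact_N=10),ctrl.current_tool_pos())
ctrl.command_gripper(0.);print(ctrl.current_grip_width())
ctrl.move_l(g(ba,0,.006),.03)
ctrl.move_l(g(br,-.165,.006),.12,ori=ori(br[2]))
print(ctrl.current_t(),ctrl.current_contact_force(),ctrl.current_tool_pos(),g(br,-.165,.006))
s=ctrl.read_camera("scene");t=ctrl.read_camera("top")
crop(s,230,330,220,370,4,"pics/e1.png");crop(t,290,390,130,280,4,"pics/e2.png")
cv2.imwrite("pics/g.png",np.hstack([cv2.imread("pics/e1.png"),cv2.imread("pics/e2.png")]))
E
```

```text
False [ 0.48669496 -0.05913961  0.00348635]
0.5459844197256404
17.8417 [-0.56590587 -0.44059115 -2.58797859] [ 0.45360136 -0.21411875  0.00597663] [ 0.45360211 -0.21469411  0.006     ]
```

View pics/g.png

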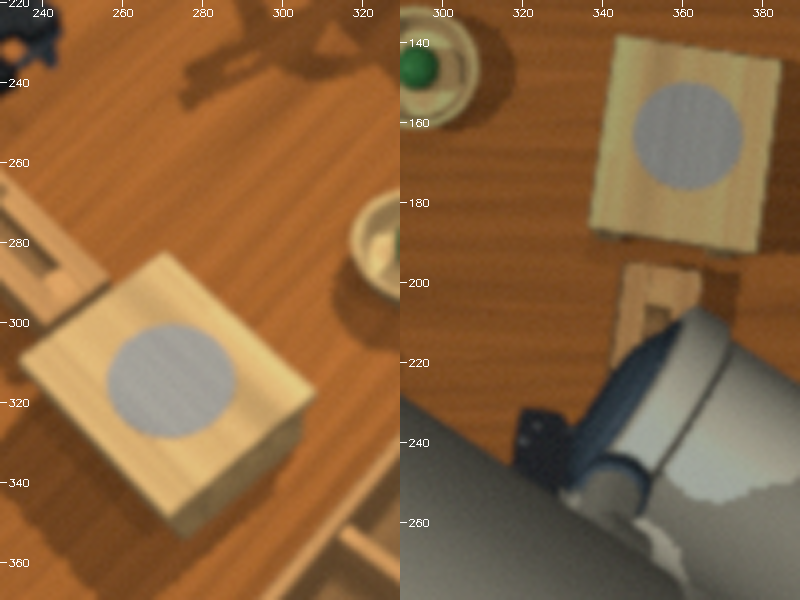

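```bash
python3 - <<'E'
from h import *
st,ba,br=np.load("poses.npy")
u=np.array([np.cos(br[2]),np.sin(br[2])])
def dep(): return ((np.array(ctrl.current_tool_pos())[:2]-br[:2])@u+.063)
g=lambda x,z:w(br,[x-.063,-.0007,z])
print(ctrl.move_l(g(-.165,.004),.03,contact_N=8))
print(ctrl.move_l(g(-.05,.004),.08,contact_N=10),"base x",dep(),ctrl.current_contact_force())
print(ctrl.move_l(g(-.025,.004),.03,contact_N=10),"base x",dep(),"want ~-.035",ctrl.current_contact_force(),ctrl.current_t())
E
```

```text
False
False base x -0.05044597493128275 [-0.67672374  0.4808568  -2.83911963]
True base x -0.03443269671869749 want ~-.035 [-0.96356131  0.05884941 -1.04495923] 20.3667
```

```bash
python3 - <<'E'
from h import *
st,ba,br=np.load("poses.npy")
u=np.array([np.cos(br[2]),np.sin(br[2])])
dep=lambda:((np.array(ctrl.current_tool_pos())[:2]-br[:2])@u)
p=lambda x,z:w(br,[x,0,z])
ctrl.command_gripper(.8)
ctrl.move_l(p(-.098,.08),.15)
ctrl.move_l(p(-.175,.08),.2)
ctrl.command_gripper(0.)
ctrl.move_l(p(-.175,.006),.15)
print(ctrl.move_l(p(-.12,.006),.03,contact_N=10),"finger x",dep(),ctrl.current_contact_force())
print("(expect ~-.136)")
ctrl.move_l(p(-.175,.006),.1);ctrl.move_l(p(-.175,.15),.2)
ctrl.goto([.33,-.28,.25],ori(br[2]))
print(ctrl.current_t())
s=ctrl.read_camera("scene");t=ctrl.read_camera("top")
cv2.imwrite("pics/s2.png",s);cv2.imwrite("pics/t2.png",t)
o=np.zeros((600,800,3),np.uint8)
for im,a,x,y in((s,(230,430,80,300),0,0),(s,(200,330,230,370),0,320),(t,(95,295,150,290),400,0),(t,(280,400,125,265),400,320)):
    crop(im,*a,2.0 if y else(1.45 if im is s else 2.0),"pics/e1.png");c=cv2.imread("pics/e1.png");o[y:y+c.shape[0],x:x+c.shape[1]]=c[:600-y,:800-x]
cv2.imwrite("pics/i.png",o)
E
```

```text
True finger x -0.13570790220287332 [ 1.14752161 -0.19451889  0.01019032]
(expect ~-.136)
27.3917
```

View pics/i.png

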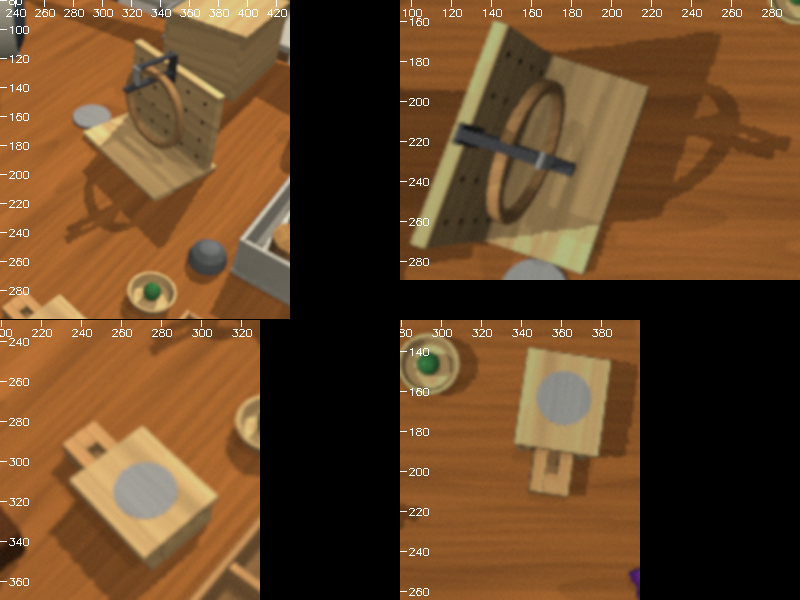

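```bash
python3 - <<'E'
from bench import ctrl
print(ctrl.sign_off(),ctrl.current_t())
E
```

```text
the job is handed in; nothing more can be done
the job is handed in; nothing more can be done
```

The ring is hanging on the peg and the base is pushed home in the bridge. I handed the job in shortly after 27.4 s on the robot's clock, inside the 58 s limit.

- **Ring:** I gripped it at its upper near side, lifted it out of the base and moved it along the peg through the gap. Pictures during the move show the keeper swung up, then shut again behind the ring. I lowered the ring until it touched the peg and released it. The final pictures show it hanging clear of the board with the keeper shut.
- **Base:** I turned it to line up with the bridge and slid it in until it met the stop. It stopped 0.6 mm from the computed home position, which is within the measuring error. A second push on its end with the fingers shut, stopping at 10 N, met resistance within 0.3 mm of where the end should be. The final picture agrees by eye with 55 mm sticking out.
- **Other things:** the dish, dome and mirror look unmoved in the final pictures. The tube and blocks were outside those crops, but the arm's path stayed well away from them. The highest tool force I read was about 4.4 N, checked only at stops between moves, and no check failed or disagreed.

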